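Quarter-turn the ball dish towards the peg tin

TASK

The cedar ball in the ceramic dish will soon be tipped into the steel peg tin: take the dish by the grip of its hoop handle, lift it straight up about 8 cm clear of its stand, and only then turn it in place a quarter turn, the short way, so that its pouring lip points at the tin. Keep it level so that the loose ball stays in the middle, and do not touch the ball or move anything else. Do not tip or set down the dish: finish while still holding it, level and still, above its stand.

Things in the scene. Friction and masses are not known exactly. Their poses are not given: they have to be found in the camera images.
- dish: White ceramic dished plate 154 mm across, rim 32 mm high, about 0.34 kg, on the pine stand. A tongue-shaped pouring lip 40 mm wide reaches 122 mm from its centre. Steel hoop handle over it with a wooden grip bar on top. Origin: centre of the underside; x to the lip (at first roughly to the stand's -x), y along the bar, z up. Floor: shallow cone (7 degrees) that returns the ball to the middle.
- dish_grip (a point): Centre of the dark wooden grip bar, on the dish's axis 118 mm above its underside. Bar 70 mm long (dish y), 16 mm thick (dish x), 22 mm high; the hoop's legs, 7 mm wire, come down 72 mm either side of the middle. Free height from the bar down to the ball's top: 56 mm.
- dish_lip (a point): A point on the outer part of the pouring lip, 115 mm from the dish's axis along its x, 28 mm above the underside.
- dish_mid (a point): Point on the dish's axis 30 mm above its underside: where the ball's centre lies when it is in the middle.
- ball_center (a point): Centre of the loose cedar-wood ball, 40 mm in diameter, about 22 g, resting in the middle of the dish.
- stand: Fixed square pine riser, 180 x 180 mm, top 40 mm above the shelf. Origin: centre of its underside. Its -x side faces roughly the robot; the tin and the scoop stand beyond its +y and -y sides, either way round.
- tin: Open round stainless steel peg tin, 90 mm in diameter, 85 mm high, two pegs at the bottom, loose, standing to the left or the right of the stand about 0.2 m from its centre. Origin: centre of its underside.
- scoop: White plastic laundry scoop, a round cup 76 mm wide and 55 mm high with a flat handle reaching 117 mm along its -x, on the other side of the stand from the tin. Origin: centre of the cup's underside.
- peg: Wooden clothes peg 70 x 9 x 11 mm lying near the stand on the robot's side. Origin: centre of its underside.
- bottle: Green glass bottle 72 mm in diameter, 210 mm high, with a twist cap, far left. Origin: centre of its underside.
- jar: Clear glass jar 90 mm in diameter, 110 mm high, far right. Origin: centre of its underside.
- hanger: Spring clip hanger lying flat beyond the stand: steel bar 340 mm long (along its y) with two clips and a hook. Origin: middle of the bar, at the underside.
- brush: Wooden scrubbing brush 130 x 50 x 40 mm on the right. Origin: centre of its underside.
- soap: White bar of soap 85 x 55 x 30 mm on the left. Origin: centre of its underside.

How it is judged:
On the way:
1. the dish is lifted clear of its stand, its lip not yet turned (z of dish in the frame of stand above 0.085 m and contact force between dish and stand below 0.1 N and x of tin in the frame of dish below 0.12 m), for 0.2 s.
At the end, for the whole second after the job is handed in: Held by the gripper alone, still: underside 45 to 150 mm above the stand's top, centre within 60 mm of the stand's seen from above, level within 5 degrees; the lip's line passes within 40 mm of the tin's centre; the ball lies within 12 mm of the dish's middle (z of dish in the frame of stand between 0.085 and 0.19 m and y of tin in the frame of dish between -0.04 and 0.04 m and x of tin in the frame of dish above 0.1 m and horizontal distance between dish and stand below 0.06 m and angle between dish's own z axis and vertical below 0.09 rad and horizontal distance between ball_center and dish_mid below 0.012 m and z of ball_center in the frame of dish below 0.036 m and contact force between the fingers and dish above 1 N and contact force between dish and stand below 0.1 N and linear speed of dish below 0.03 m/s and angular speed of dish below 0.15 rad/s); the arm keeps its last pose, push and grip.
It fails at once if the dish is tipped out of level (angle between dish's own z axis and vertical above 0.17 rad).
It fails at once if the ball rolls well away from the middle of the dish (horizontal distance between ball_center and dish_mid above 0.03 m).
It fails at once if the ball is touched by the robot (contact force between any of the fingers, the arm and ball above 0.3 N).
It fails at once if the dish is turned the wrong way, its lip pointing away from the tin (x of tin in the frame of dish below -0.14 m).
It fails at once if something else on the shelf is disturbed (distance of any of tin, scoop, peg, bottle, jar, hanger, brush, soap from where it was at the start of the episode above 0.02 m).
It also fails if it takes over 35 s, if anything falls off the work surface, if the arm or the gripper's body presses on something with over 40 N, if the wrist force passes 120 N, or if a joint passes its speed limit or range.

ROBOT

A 6-joint arm with a two-finger parallel gripper is mounted at the origin on the work surface. World frame = base frame: x ahead of the robot, y to its left, z up, the work surface at z = 0. Lengths are in m, angles in rad, forces in N, time in s.
With the tool pointing down it reaches from about 0.35 to 0.775 m from the base axis. Payload 7.3 kg.
Tool frame: the origin (TCP) lies on the centre line of the jaws, within the pads' length; the fingertips stand 22 mm ahead of it and the grasp point (between the pads) lies 3 mm ahead of it; z points along the fingers, y is the direction in which the jaws open and shut (so a half turn about z gives the same grasp; the last joint's range is limited). The gripper opens to 92 mm and grips with 3 to 60 N. Pads are 19 mm wide; open, the fingers measure 130 mm over their backs; the gripper's body (75 mm by 190 mm) begins 47 mm behind the grasp point.
Start: joints at [1.088, 0.342, 1.524, -0, 1.275, -0.146], TCP at [0.173, 0.496, 0.249] pointing down, gripper open.
Joint ranges: [-2.53, 2.53], [-0.77, 2.02], [0.04, 2.7], [-1, 4.14], [0.28, 2.66], [-3.11, 3.11]. Speed limits (rad/s): [2.57, 2.57, 3.14, 3.14, 3.14, 3.14].

INTERFACE

Orientations are given as a unit quaternion [x, y, z, w].
In Python, from rig import * gives the robot as it stands.
- The arm moves only by the tool move_arm, never from a script. Its argument "commands" is one flat list of numbers, 7 for each row, row after row: the turn, a rotation vector about the tool's x, y, z in degrees, then the shift along the tool's x, y, z in m, then the opening, from -1 (shut) to 1 (fully open). A call has 1 to 10 rows; each row is the pose to reach, as a shift and turn from the pose commanded when the call began, along the tool's axes at that moment; what a row does not reach only later rows make up. A row lasts 1/12 s, in which the tool goes at most 41.7 mm and 7.16 degrees, less where a joint would pass 70% of its speed; a pose out of reach is approached as far as the arm can. A call with a gripper value outside its range is refused whole. The fingers move at their own pace and stop on an object; "force" is the grip in N (left out, the last holds). Time passes only in rows, so rows that repeat a pose let the fingers close. It gives the time, the measured TCP pose, the force and the opening at its end, in the units of the state.
- get_obs(): the state, without advancing time (a new reading comes with each control period).
- camera(name): name is "scene" or "top" or "wrist"; returns a dict with "image" (384x512x3 uint8, blue, green, red), "fov_y" (degrees; the focal length in pixels is half the picture's height over the tangent of half this angle, whatever the lens; pixels are square), "cx", "cy" (the principal point, pixels), "dist_coeffs" ([k1, k2, p1, p2, k3] as OpenCV has them; the pictures are not rectified), "rvec" (rotation vector, rad) and "tvec" (3), from world to camera coordinates, as OpenCV has them; the wrist camera has in their place "mount" (4x4, takes a point from camera to tool coordinates, whose origin is the TCP and whose axes are the flange's). Camera axes: x right, y down, z forward; pixel columns grow to the right and rows downward; lengths in m; the calibration is good to about 2 mm. A picture is of the moment at which its call begins: read the wrist's pose just before it. There is no depth.
- hand_in(): hands the job in, once; it reports no verdict.
The state is a dict: "time": time; "joint_pos": joint angles; "joint_velocities": joint speeds; "effort": joint torques, N m; "tool_pos": TCP position; "eef_rot": TCP orientation; "wrist_force": force on the tool from outside, world axes, zero at the start; "ft_torque": the same for the moment, N m; "finger_gap": opening from 0.0 (shut) to 1.0 (fully open).
Only numpy, scipy, OpenCV 4.12 (cv2) and the standard library are available. Lean on these libraries where they do the work, as an engineer would, in place of code of your own. Each camera call takes 0.05 s, during which the arm holds its last target. There are 200 camera calls.

## Working session

There is one attempt and no reset: what is moved stays moved. The work goes in short steps, Python scripts to look and compute and a tool call to move; the robot and the scene stay as the last step left them, time stands still between calls to the robot, and variables do not carry over. Pictures are saved under pics/ and viewed, about 8 in all and at most 12, crops included, and the job is handed in when it is done.

Besides the shell and the picture viewer there is one more tool, called after "Emit:" as a command line: name --argument value ..., lists and objects as JSON in quotes. move_arm: Moves the arm, as the interface text tells. Its arguments: {"type":"object","properties":{"commands":{"type":"array","items":{"type":"number"}},"force":{"type":"number"}},"required":["commands"]}

```bash
mkdir -p pics
cat > h.py <<'E'
from rig import *
import numpy as np, cv2
from scipy.spatial.transform import Rotation as R
def K(c):
    f=192/np.tan(np.radians(c["fov_y"])/2); return np.array([[f,0,c["cx"]],[0,f,c["cy"]],[0,0,1.]])
def ext(c,o=None):
    if "mount" in c:
        T=np.eye(4);T[:3,:3]=R.from_quat(o["eef_rot"]).as_matrix();T[:3,3]=o["tool_pos"]
        return T@np.array(c["mount"])
    T=np.eye(4);T[:3,:3]=cv2.Rodrigues(np.array(c["rvec"],float))[0];T[:3,3]=np.ravel(c["tvec"]);return np.linalg.inv(T)
def rays(c,px,o=None):
    T=ext(c,o);u=cv2.undistortPoints(np.array(px,float).reshape(-1,1,2),K(c),np.array(c["dist_coeffs"],float)).reshape(-1,2)
    return T[:3,3],np.c_[u,np.ones(len(u))]@T[:3,:3].T
def plane(c,px,z,o=None):
    p,d=rays(c,px,o);return p+d*((z-p[2])/d[:,2])[:,None]
E
python3 - <<'E'
from h import *
o=get_obs();print(o)
a=camera("scene");b=camera("top")
import pickle;pickle.dump((a,b),open("c.pkl","wb"))
for c in(a,b):print({k:v for k,v in c.items() if k!="image"},ext(c)[:3,3])
cv2.imwrite("pics/top.png",cv2.resize(b["image"],(800,600)));cv2.imwrite("pics/scene.png",cv2.resize(a["image"],(800,600)))
E
```

```text
{'time': 0.0, 'joint_pos': array([ 1.08802389e+00,  3.42743098e-01,  1.52503560e+00, -1.42342177e-05,
        1.27538317e+00, -1.46036704e-01]), 'joint_velocities': array([ 2.66570601e-05,  7.32298034e-04, -5.61881227e-04,  2.06261251e-05,
        1.42446761e-04, -5.18917725e-04]), 'effort': array([-3.40790311e-04, -4.31248677e+01, -2.44213682e+01,  7.17396406e-02,
        5.61807049e-02, -1.29413747e-04]), 'tool_pos': array([0.17328792, 0.49517652, 0.24802787]), 'eef_rot': array([ 1.67571418e-01,  9.85859627e-01, -7.48253223e-04, -2.36167088e-04]), 'wrist_force': array([-0.65991075, -0.2143113 ,  0.98482098]), 'ft_torque': array([ 0.02284662, -0.04776678,  0.02197618]), 'finger_gap': 1.000909089765571}
{'fov_y': 50.372364131842154, 'cx': 260.4905585087501, 'cy': 189.09015784923747, 'dist_coeffs': array([-0.03483371,  0.        ,  0.        ,  0.        ,  0.        ]), 'rvec': array([ 2.19122333,  0.70480377, -0.29574635]), 'tvec': array([-0.47960828, -0.14743215,  1.79279768])} [ 1.21064287 -0.92363143  1.07104281]
{'fov_y': 48.307696888615794, 'cx': 256.6627632620049, 'cy': 193.90281962331974, 'dist_coeffs': array([-0.1376473,  0.       ,  0.       ,  0.       ,  0.       ]), 'rvec': array([ 2.17769231, -2.18941975,  0.09051948]), 'tvec': array([-0.01816646,  0.57240107,  1.53296131])} [ 0.45052589 -0.01393864  1.57314193]
```

View pics/top.png

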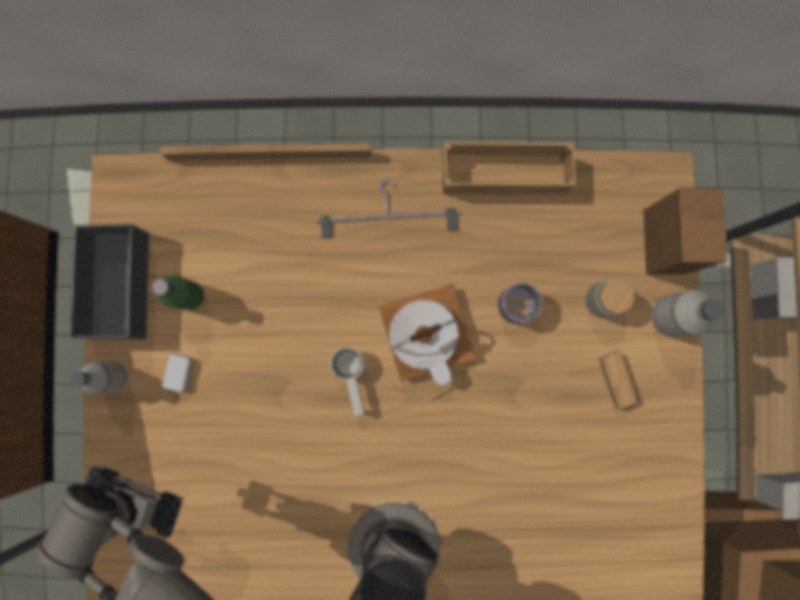

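View pics/scene.png

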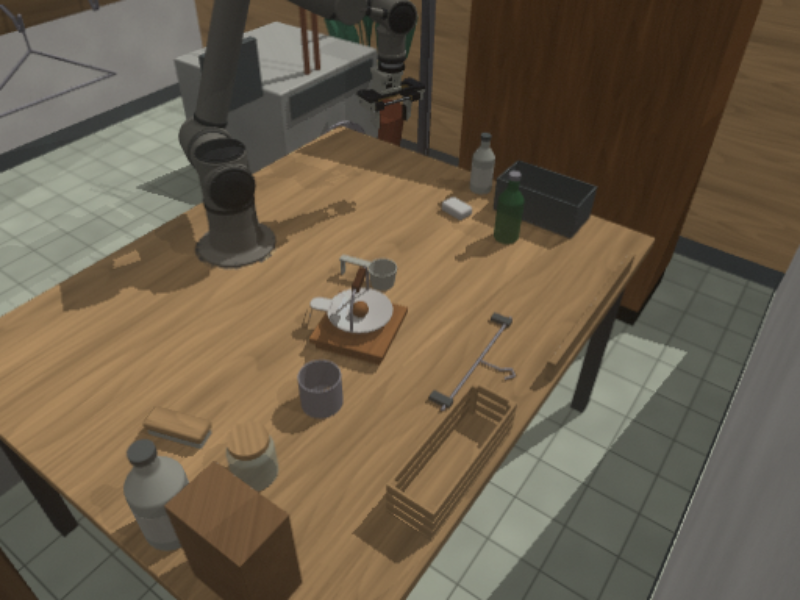

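The top view shows the dish at about (427,333) in the 800x600 picture, its lip towards (440,377), the dark bar at (426,333), the tin at (521,304) to the robot's right, and the scoop on the left. The scene view shows the ball in the middle.

Run:
```python
from h import *
import pickle;a,b=pickle.load(open("c.pkl","rb"))
im=b["image"];s=1.5625
hsv=cv2.cvtColor(im,cv2.COLOR_BGR2HSV)
def roi(m,x0,y0,x1,y1):
    r=np.zeros_like(m);x0,y0,x1,y1=[int(v/s) for v in(x0,y0,x1,y1)];r[y0:y1,x0:x1]=m[y0:y1,x0:x1];return r
w=((hsv[...,1]<60)&(hsv[...,2]>110)).astype(np.uint8)*255
d=cv2.morphologyEx(roi(w,380,285,475,395),cv2.MORPH_CLOSE,np.ones((7,7)))
ct=max(cv2.findContours(d,0,1)[0],key=cv2.contourArea)[:,0,:]
P=plane(b,ct,0.07)[:,:2]
def circ(P):
    A=np.c_[2*P,np.ones(len(P))];x=np.linalg.lstsq(A,(P**2).sum(1),rcond=None)[0];return x[:2],np.sqrt(x[2]+x[:2]@x[:2])
Q=P
for i in range(8):
    c,r=circ(Q);e=abs(np.linalg.norm(P-c,axis=1)-r);Q=P[e<.006]
print("dish",c,r,len(P),len(Q))
far=P[np.linalg.norm(P-c,axis=1)>.1];v=far.mean(0)-c
print("lip",len(far),far.mean(0),np.degrees(np.arctan2(v[1],v[0])),np.linalg.norm(P-c,axis=1).max())
# bar: dark
k=roi(((hsv[...,2]<85)).astype(np.uint8)*255,400,310,455,355)
ct=max(cv2.findContours(k,0,1)[0],key=cv2.contourArea)
(cx,cy),sz,an=cv2.minAreaRect(ct);print("bar px",cx*s,cy*s,sz,an)
bp=plane(b,cv2.boxPoints(((cx,cy),sz,an)),.169);print("bar",bp.mean(0),np.round(bp,3))
# tin clicks: rim
print("tin",plane(b,np.array([[521,304],[499,304],[543,304],[521,284],[521,325]])/s,.085))
print("scoop",plane(b,np.array([[348,363]])/s,.055), "stand corners",plane(b,np.array([[380,308],[457,286],[474,360],[403,382]])/s,.04))
crop=cv2.resize(im[170:260,230:360],(780,540),interpolation=cv2.INTER_CUBIC);cv2.imwrite("pics/crop.png",crop)
```

```text
dish [ 0.4989414  -0.07069358] 0.07608792738685119 142 112
lip 18 [ 0.39670209 -0.11496399] -156.58701957768793 0.1209805241185142
bar px 425.48160552978516 333.31549167633057 (3.6282753944396973, 17.439130783081055) 69.44395446777344
bar [ 0.49663561 -0.0715379   0.169     ] [[ 0.492 -0.043  0.169]
 [ 0.512 -0.096  0.169]
 [ 0.501 -0.1    0.169]
 [ 0.481 -0.047  0.169]]
tin [[ 0.56367616 -0.28999658  0.085     ]
 [ 0.56393855 -0.24029258  0.085     ]
 [ 0.56341164 -0.33996545  0.085     ]
 [ 0.6087734  -0.29091355  0.085     ]
 [ 0.5165498  -0.28911114  0.085     ]]
scoop [[0.43404108 0.09974704 0.055     ]] stand corners [[ 0.55958658  0.02723599  0.04      ]
 [ 0.60952072 -0.15046966  0.04      ]
 [ 0.43901975 -0.18756961  0.04      ]
 [ 0.38999446 -0.0246391   0.04      ]]
```

View pics/crop.png

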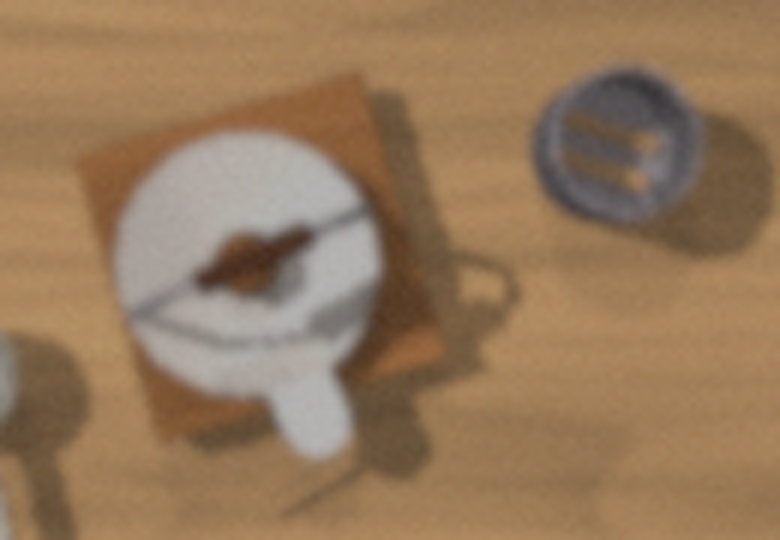

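The crop shows the bar along about −68° in world and the lip at −157°, which agree as perpendicular. The tin (crop 620,145) lies at −74° from the dish, so the dish needs about +83° of turn. Now I move above the dish, with the jaws along dish x.

Emit:
move_arm --commands '[0, 0, 0, -0.0247, -0.0213, -0.0025, 1, 0, 0, 0, -0.0494, -0.0427, -0.005, 1, 0, 0, 0, -0.0741, -0.064, -0.0075, 1, 0, 0, 0, -0.0988, -0.0854, -0.01, 1, 0, 0, 0, -0.1235, -0.1067, -0.0125, 1, 0, 0, 0, -0.1482, -0.128, -0.015, 1, 0, 0, 0, -0.1729, -0.1494, -0.0175, 1, 0, 0, 0, -0.1976, -0.1707, -0.02, 1, 0, 0, 0, -0.2223, -0.1921, -0.0225, 1, 0, 0, 0, -0.247, -0.2134, -0.025, 1]'

```text
time: 0.93
tool_pos: [0.3363, 0.211, 0.2737]
eef_rot: [0.168, 0.986, -0.0, -0.0]
wrist_force: [0.8, -0.1, -0.2]
finger_gap: 1.001
```

Emit:
move_arm --commands '[0, 0, 5, -0.0247, -0.0213, -0.0025, 1, 0, 0, 10, -0.0494, -0.0427, -0.005, 1, 0, 0, 15, -0.0741, -0.064, -0.0075, 1, 0, 0, 20, -0.0988, -0.0854, -0.01, 1, 0, 0, 25, -0.1235, -0.1067, -0.0125, 1, 0, 0, 30, -0.1482, -0.128, -0.015, 1, 0, 0, 35, -0.1729, -0.1494, -0.0175, 1, 0, 0, 40, -0.1976, -0.1707, -0.02, 1, 0, 0, 45, -0.2223, -0.1921, -0.0225, 1, 0, 0, 47.3, -0.247, -0.2134, -0.025, 1]'

```text
time: 1.77
tool_pos: [0.499, -0.0721, 0.2985]
eef_rot: [0.551, 0.834, -0.0, -0.0]
wrist_force: [0.6, 0.9, 0.1]
finger_gap: 1.0
```

Emit:
move_arm --commands '[0, 0, 0, 0, 0, 0, 1, 0, 0, 0, 0, 0, 0, 1, 0, 0, 0, 0, 0, 0, 1]'

```text
time: 2.02
tool_pos: [0.4981, -0.0701, 0.2981]
eef_rot: [0.549, 0.836, -0.0, -0.001]
wrist_force: [-0.0, 0.4, -0.1]
finger_gap: 1.002
```

Run:
```python
from h import *
import pickle
o=get_obs();w=camera("wrist");pickle.dump((o,w),open("w.pkl","wb"))
print(o["time"],o["tool_pos"],R.from_quat(o["eef_rot"]).as_matrix().round(4),w["mount"],o["joint_pos"])
cv2.imwrite("pics/w1.png",w["image"])
```

```text
2.0167 [ 0.49811263 -0.07009658  0.2981434 ] [[-3.974e-01  9.176e-01 -1.500e-03]
 [ 9.176e-01  3.974e-01  9.000e-04]
 [ 1.500e-03 -1.000e-03 -1.000e+00]] [[-1.72883363e-03 -9.59407092e-01 -2.82019578e-01  7.60369114e-02]
 [ 9.99998439e-01 -1.55566257e-03 -8.37946200e-04  3.12750637e-05]
 [ 3.65204226e-04 -2.82020586e-01  9.59408284e-01 -1.36262881e-01]
 [ 0.00000000e+00  0.00000000e+00  0.00000000e+00  1.00000000e+00]] [-2.92557771e-01  2.66989279e-01  1.49267302e+00  4.76688356e-04
  1.38364018e+00 -7.01374736e-01]
```

View pics/w1.png

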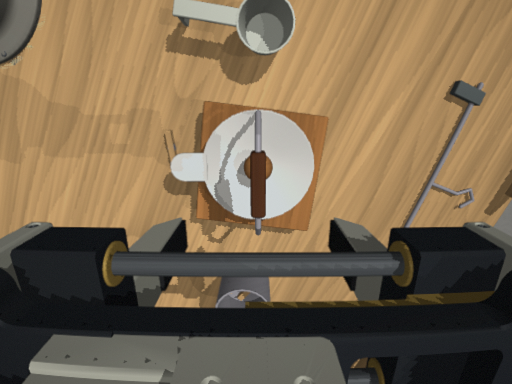

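The wrist view shows the bar vertical at (258,184), the ball under it at (258,167), the lip to the left at (185,167) and the peg at (170,148), clear. Now I refine the bar's place and the yaw.

Run:
```python
from h import *
import pickle;o,w=pickle.load(open("w.pkl","rb"));im=w["image"]
hsv=cv2.cvtColor(im,cv2.COLOR_BGR2HSV)
def big(m,x0,y0,x1,y1):
    r=np.zeros_like(m);r[y0:y1,x0:x1]=m[y0:y1,x0:x1]
    return max(cv2.findContours(r,0,1)[0],key=cv2.contourArea)
m=((hsv[...,2]<105)&(hsv[...,1]>110)).astype(np.uint8)*255
ct=big(m,240,140,278,225);rc=cv2.minAreaRect(ct);print(rc)
bp=plane(w,cv2.boxPoints(rc),.169,o);print("bar",bp.mean(0),bp.round(4))
l=cv2.fitLine(ct,cv2.DIST_L2,0,.01,.01).ravel();q=plane(w,[[l[2]-20*l[0],l[3]-20*l[1]],[l[2]+20*l[0],l[3]+20*l[1]]],.169,o)
v=q[1]-q[0];print("bar yaw",np.degrees(np.arctan2(v[1],v[0])))
d=((hsv[...,1]<70)&(hsv[...,2]>120)).astype(np.uint8)*255
d=cv2.morphologyEx(d,cv2.MORPH_CLOSE,np.ones((13,13)))
P=plane(w,big(d,165,100,325,228)[:,0],.07,o)[:,:2];Q=P
for i in range(8):
    A=np.c_[2*Q,np.ones(len(Q))];x=np.linalg.lstsq(A,(Q**2).sum(1),rcond=None)[0];c=x[:2];r=np.sqrt(x[2]+c@c)
    dd=np.linalg.norm(P-c,axis=1);Q=P[abs(dd-r)<.005]
f=P[dd>.1].mean(0)-c;print("dish",c,r,len(Q),len(P),"lip yaw",np.degrees(np.arctan2(f[1],f[0])),dd.max())
t=o["tool_pos"];M=R.from_quat(o["eef_rot"]).as_matrix();print("shift tool xyz to bar",M.T@(np.array([*bp.mean(0)[:2],.161])-t))
```

```text
((257.72003173828125, 183.96701049804688), (64.92367553710938, 22.696090698242188), 81.46923065185547)
bar [ 0.49733921 -0.06818561  0.169     ] [[ 0.4698 -0.0448  0.169 ]
 [ 0.4889 -0.033   0.169 ]
 [ 0.5255 -0.091   0.169 ]
 [ 0.5052 -0.1039  0.169 ]]
bar yaw -64.89190269461466
dish [ 0.49764687 -0.06997869] 0.07670573963532784 292 378 lip yaw -156.74499826357197 0.12148366212862834
shift tool xyz to bar [0.00186058 0.00018749 0.13714615]
```

Dish centre and yaw match the tool within 1 mm and 1°, so I go straight down 0.137 m and close.

Emit:
move_arm --commands '[0, 0, 0, 0, 0, 0.017, 1, 0, 0, 0, 0, 0, 0.034, 1, 0, 0, 0, 0, 0, 0.051, 1, 0, 0, 0, 0, 0, 0.068, 1, 0, 0, 0, 0, 0, 0.085, 1, 0, 0, 0, 0, 0, 0.102, 1, 0, 0, 0, 0, 0, 0.117, 1, 0, 0, 0, 0, 0, 0.129, 1, 0, 0, 0, 0, 0, 0.137, 1, 0, 0, 0, 0, 0, 0.137, 1]' --force 25

```text
time: 2.9
tool_pos: [0.4975, -0.0692, 0.1605]
eef_rot: [0.548, 0.836, -0.0, -0.001]
wrist_force: [-0.2, 0.8, 0.2]
finger_gap: 1.001
```

Emit:
move_arm --commands '[0, 0, 0, 0, 0, 0, 0.6, 0, 0, 0, 0, 0, 0, 0.3, 0, 0, 0, 0, 0, 0, 0, 0, 0, 0, 0, 0, 0, -0.2, 0, 0, 0, 0, 0, 0, -0.4, 0, 0, 0, 0, 0, 0, -0.5, 0, 0, 0, 0, 0, 0, -0.55, 0, 0, 0, 0, 0, 0, -0.6, 0, 0, 0, 0, 0, 0, -0.62, 0, 0, 0, 0, 0, 0, -0.64]'

```text
time: 3.73
tool_pos: [0.4987, -0.0706, 0.1617]
eef_rot: [0.549, 0.836, 0.0, -0.0]
wrist_force: [0.1, 0.5, 0.3]
finger_gap: 0.321
```

Run:
```python
from h import *
o=get_obs();w=camera("wrist");print(o["time"],o["tool_pos"],o["finger_gap"],o["wrist_force"])
cv2.imwrite("pics/w2.png",w["image"])
```

```text
3.7333 [ 0.49867529 -0.070551    0.16168259] 0.3211727388390736 [0.07343486 0.52023339 0.26759876]
```

View pics/w2.png

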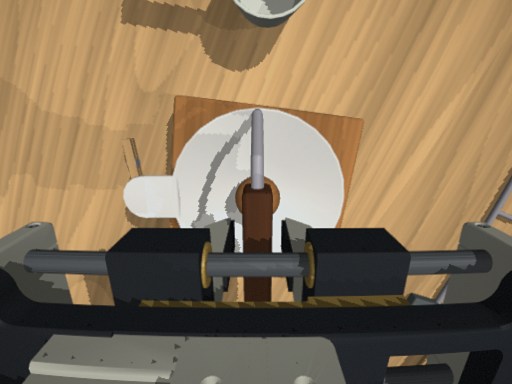

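The bar (257,240) is centred between the pads (232 and 282), not yet gripped. I keep closing, gently.

Emit:
move_arm --commands '[0, 0, 0, 0, 0, 0, -0.64, 0, 0, 0, 0, 0, 0, -0.66, 0, 0, 0, 0, 0, 0, -0.68, 0, 0, 0, 0, 0, 0, -0.7, 0, 0, 0, 0, 0, 0, -0.75, 0, 0, 0, 0, 0, 0, -0.8, 0, 0, 0, 0, 0, 0, -0.9, 0, 0, 0, 0, 0, 0, -1, 0, 0, 0, 0, 0, 0, -1, 0, 0, 0, 0, 0, 0, -1]' --force 25

```text
time: 4.62
tool_pos: [0.4986, -0.0705, 0.1616]
eef_rot: [0.549, 0.836, -0.0, -0.0]
wrist_force: [-1.0, -0.2, -0.7]
finger_gap: 0.176
```

Emit:
move_arm --commands '[0, 0, 0, 0, 0, 0, -1, 0, 0, 0, 0, 0, 0, -1, 0, 0, 0, 0, 0, 0, -1, 0, 0, 0, 0, 0, 0, -1]' --force 40

```text
time: 4.95
tool_pos: [0.4986, -0.0705, 0.1617]
eef_rot: [0.549, 0.836, 0.0, -0.0]
wrist_force: [-0.6, -0.0, -0.8]
finger_gap: 0.173
```

The gap is 16 mm, so the bar is gripped. Now a smooth straight lift of 84 mm.

Emit:
move_arm --commands '[0, 0, 0, 0, 0, -0.0005, -1, 0, 0, 0, 0, 0, -0.0015, -1, 0, 0, 0, 0, 0, -0.003, -1, 0, 0, 0, 0, 0, -0.005, -1, 0, 0, 0, 0, 0, -0.0075, -1, 0, 0, 0, 0, 0, -0.0105, -1, 0, 0, 0, 0, 0, -0.014, -1, 0, 0, 0, 0, 0, -0.018, -1, 0, 0, 0, 0, 0, -0.0225, -1, 0, 0, 0, 0, 0, -0.027, -1]'

```text
time: 5.78
tool_pos: [0.4987, -0.0706, 0.1893]
eef_rot: [0.549, 0.836, 0.0, 0.0]
wrist_force: [-0.5, -0.1, -3.0]
finger_gap: 0.169
```

Emit:
move_arm --commands '[0, 0, 0, 0, 0, -0.005, -1, 0, 0, 0, 0, 0, -0.01, -1, 0, 0, 0, 0, 0, -0.015, -1, 0, 0, 0, 0, 0, -0.02, -1, 0, 0, 0, 0, 0, -0.025, -1, 0, 0, 0, 0, 0, -0.03, -1, 0, 0, 0, 0, 0, -0.0345, -1, 0, 0, 0, 0, 0, -0.0385, -1, 0, 0, 0, 0, 0, -0.042, -1, 0, 0, 0, 0, 0, -0.045, -1]'

```text
time: 6.62
tool_pos: [0.4987, -0.0706, 0.2341]
eef_rot: [0.549, 0.836, 0.0, 0.0]
wrist_force: [0.6, -1.2, -2.8]
finger_gap: 0.172
```

Emit:
move_arm --commands '[0, 0, 0, 0, 0, -0.003, -1, 0, 0, 0, 0, 0, -0.006, -1, 0, 0, 0, 0, 0, -0.0085, -1, 0, 0, 0, 0, 0, -0.0105, -1, 0, 0, 0, 0, 0, -0.0115, -1, 0, 0, 0, 0, 0, -0.012, -1, 0, 0, 0, 0, 0, -0.012, -1, 0, 0, 0, 0, 0, -0.012, -1, 0, 0, 0, 0, 0, -0.012, -1, 0, 0, 0, 0, 0, -0.012, -1]'

```text
time: 7.45
tool_pos: [0.4986, -0.0705, 0.2456]
eef_rot: [0.549, 0.836, -0.0, -0.0]
wrist_force: [-0.4, -0.3, -3.9]
finger_gap: 0.172
```

Run:
```python
from h import *
o=get_obs();w=camera("wrist");a=camera("scene");print(o["time"],o["tool_pos"],o["finger_gap"],o["wrist_force"],o["ft_torque"],R.from_quat(o["eef_rot"]).as_matrix()[:,2])
s=cv2.resize(a["image"][130:260,170:290],(355,384),interpolation=cv2.INTER_CUBIC)
cv2.imwrite("pics/w3.png",cv2.resize(np.hstack([w["image"],s]),(800,354)))
```

```text
7.45 [ 0.49861775 -0.07050791  0.24556005] 0.1717598371409949 [-0.38597102 -0.31294063 -3.85103245] [-0.05054526  0.03105644  0.05314546] [-2.60184618e-04  1.59946695e-04 -9.99999953e-01]
```

View pics/w3.png

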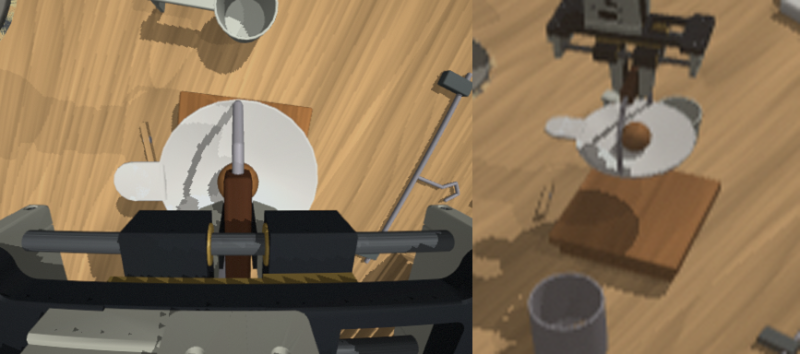

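Lifted level: the ball is centred under the bar (238,183), the dish is clear above the stand, and the load is about 3.6 N. Now I turn −83° about tool z (counter-clockwise from above) in place, smoothly.

Emit:
move_arm --commands '[0, 0, -0.2, 0, 0, 0, -1, 0, 0, -0.6, 0, 0, 0, -1, 0, 0, -1.2, 0, 0, 0, -1, 0, 0, -2, 0, 0, 0, -1, 0, 0, -3, 0, 0, 0, -1, 0, 0, -4.2, 0, 0, 0, -1, 0, 0, -5.6, 0, 0, 0, -1, 0, 0, -7.2, 0, 0, 0, -1, 0, 0, -9, 0, 0, 0, -1, 0, 0, -11, 0, 0, 0, -1]'

```text
time: 8.38
tool_pos: [0.4987, -0.0705, 0.2457]
eef_rot: [0.465, 0.885, 0.0, -0.0]
wrist_force: [-0.5, -0.1, -2.3]
finger_gap: 0.171
```

Emit:
move_arm --commands '[0, 0, -2.2, 0, 0, 0, -1, 0, 0, -4.4, 0, 0, 0, -1, 0, 0, -6.6, 0, 0, 0, -1, 0, 0, -8.8, 0, 0, 0, -1, 0, 0, -11, 0, 0, 0, -1, 0, 0, -13.2, 0, 0, 0, -1, 0, 0, -15.4, 0, 0, 0, -1, 0, 0, -17.6, 0, 0, 0, -1, 0, 0, -19.8, 0, 0, 0, -1, 0, 0, -22, 0, 0, 0, -1]'

```text
time: 9.22
tool_pos: [0.4987, -0.0705, 0.2457]
eef_rot: [0.287, 0.958, 0.0, 0.0]
wrist_force: [0.9, 0.2, -3.7]
finger_gap: 0.175
```

Emit:
move_arm --commands '[0, 0, -2.2, 0, 0, 0, -1, 0, 0, -4.4, 0, 0, 0, -1, 0, 0, -6.6, 0, 0, 0, -1, 0, 0, -8.8, 0, 0, 0, -1, 0, 0, -11, 0, 0, 0, -1, 0, 0, -13.2, 0, 0, 0, -1, 0, 0, -15.4, 0, 0, 0, -1, 0, 0, -17.6, 0, 0, 0, -1, 0, 0, -19.8, 0, 0, 0, -1, 0, 0, -22, 0, 0, 0, -1]'

```text
time: 10.05
tool_pos: [0.4987, -0.0705, 0.2457]
eef_rot: [0.099, 0.995, 0.0, 0.0]
wrist_force: [0.1, -0.5, -3.1]
finger_gap: 0.173
```

Emit:
move_arm --commands '[0, 0, -2.2, 0, 0, 0, -1, 0, 0, -4.4, 0, 0, 0, -1, 0, 0, -6.6, 0, 0, 0, -1, 0, 0, -8.8, 0, 0, 0, -1, 0, 0, -11, 0, 0, 0, -1, 0, 0, -13.2, 0, 0, 0, -1, 0, 0, -15.2, 0, 0, 0, -1, 0, 0, -17, 0, 0, 0, -1, 0, 0, -18.6, 0, 0, 0, -1, 0, 0, -20, 0, 0, 0, -1]'

```text
time: 10.88
tool_pos: [0.4987, -0.0706, 0.2457]
eef_rot: [-0.075, 0.997, 0.0, 0.0]
wrist_force: [-0.1, 1.1, -3.4]
finger_gap: 0.172
```

Emit:
move_arm --commands '[0, 0, -1.4, 0, 0, 0, -1, 0, 0, -2.8, 0, 0, 0, -1, 0, 0, -4, 0, 0, 0, -1, 0, 0, -5.1, 0, 0, 0, -1, 0, 0, -6, 0, 0, 0, -1, 0, 0, -6.8, 0, 0, 0, -1, 0, 0, -7.4, 0, 0, 0, -1, 0, 0, -7.8, 0, 0, 0, -1, 0, 0, -8, 0, 0, 0, -1, 0, 0, -8, 0, 0, 0, -1]'

```text
time: 11.72
tool_pos: [0.4987, -0.0705, 0.2457]
eef_rot: [-0.143, 0.99, 0.0, 0.0]
wrist_force: [0.6, -0.0, -2.8]
finger_gap: 0.17
```

Emit:
move_arm --commands '[0, 0, 0, 0, 0, 0, -1, 0, 0, 0, 0, 0, 0, -1, 0, 0, 0, 0, 0, 0, -1, 0, 0, 0, 0, 0, 0, -1, 0, 0, 0, 0, 0, 0, -1, 0, 0, 0, 0, 0, 0, -1]'

```text
time: 12.22
tool_pos: [0.4987, -0.0705, 0.2457]
eef_rot: [-0.143, 0.99, 0.0, 0.0]
wrist_force: [-0.3, -0.3, -3.7]
finger_gap: 0.172
```

Run:
```python
from h import *
o=get_obs();w=camera("wrist");a=camera("scene");b=camera("top")
import pickle;pickle.dump((o,w,a,b),open("f.pkl","wb"))
M=R.from_quat(o["eef_rot"]).as_matrix()
print(o["time"],o["tool_pos"],o["finger_gap"],o["wrist_force"],M[:,2],"lip yaw",np.degrees(np.arctan2(-M[1,1],-M[0,1])),np.abs(o["joint_velocities"]).max(),o["joint_pos"])
f=lambda i,x0,y0,x1,y1:cv2.resize(i[y0:y1,x0:x1],(400,300),interpolation=cv2.INTER_CUBIC)
cv2.imwrite("pics/f.png",np.vstack([np.hstack([f(w["image"],0,0,512,384),f(a["image"],160,130,320,250)]),np.hstack([f(b["image"],200,150,400,300)]*2)]))
```

```text
12.2167 [ 0.49869379 -0.07052827  0.2457026 ] 0.17211013018331378 [-0.32075657 -0.29235238 -3.74798778] [ 7.76770782e-05  7.97414110e-05 -9.99999994e-01] lip yaw -73.59467707833818 0.0008790218719470184 [-2.92831570e-01  3.05521366e-01  1.58621674e+00  1.04085897e-04
  1.24980320e+00 -2.14998763e+00]
```

View pics/f.png

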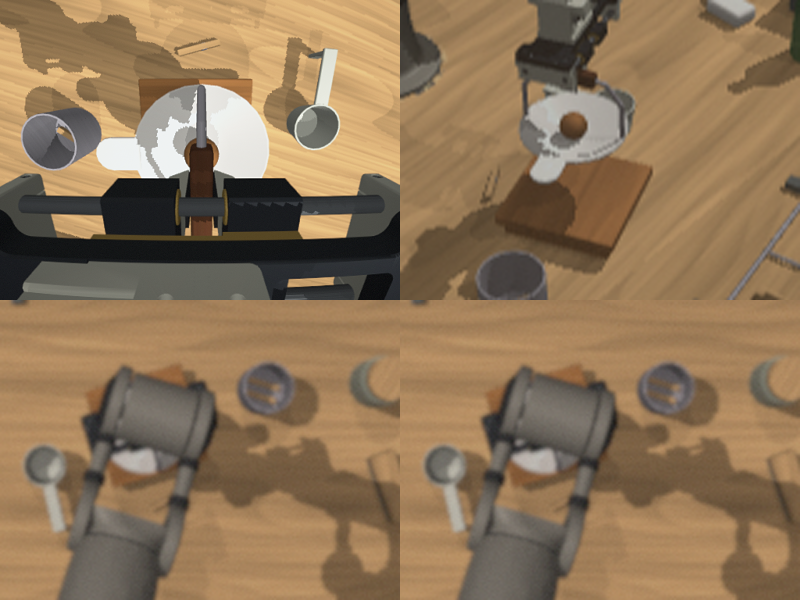

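The wrist panel shows the lip (118,154) pointing left to the tin (rim centre about (55,142)) and the ball at (201,153) under the bar. The scene panel agrees. I check these with numbers before handing in.

Run:
```python
from h import *
import pickle;o,w,a,b=pickle.load(open("f.pkl","rb"))
tin=plane(w,[[55*1.28,142*1.28]],.085,o)[0];print("tin wrist",tin)
zd=o["tool_pos"][2]-.003-.118;M=R.from_quat(o["eef_rot"]).as_matrix()
lip=plane(w,[[118*1.28,154*1.28]],zd+.028,o)[0];ball=plane(w,[[201*1.28,153*1.28]],zd+.03,o)[0]
c=o["tool_pos"];print("dish z over stand frame",zd,"lip yaw seen",np.degrees(np.arctan2(*(lip-c)[1::-1])),"ball-axis",ball-c)
for t in(tin,np.array([.5635,-.29,0])):print("tin in dish x,y",-M[:,1]@(t-c),-M[:,0]@(t-c))
# ball from scene
hsv=cv2.cvtColor(a["image"],cv2.COLOR_BGR2HSV);m=((hsv[...,1]>130)&(hsv[...,2]>60)).astype(np.uint8);r=np.zeros_like(m);r[172:189,220:238]=m[172:189,220:238]
ct=max(cv2.findContours(r,0,1)[0],key=cv2.contourArea);(p,rad)=cv2.minEnclosingCircle(ct);print(p,rad,"ball scene",plane(a,[p],zd+.03)[0]-c)
```

```text
tin wrist [ 0.56303599 -0.28137131  0.085     ]
dish z over stand frame 0.12470259521387161 lip yaw seen -74.22530851353656 ball-axis [-0.00257093 -0.00125443 -0.091     ]
tin in dish x,y 0.22044011506683964 0.002158576744932269
tin in dish x,y 0.2288532023773482 0.00015843716007415075
(229.0, 179.5) 5.02503776550293 ball scene [-0.00153306 -0.00027201 -0.091     ]
```

All within limits, so I hand in.

```bash
python3 -c "
from rig import *
print(hand_in())"
```

```text
the job is handed in; nothing more can be done
None
```

I gripped the dish by the wooden bar, lifted it 84 mm straight up, then turned it +83° counter-clockwise (seen from above) in place so its lip points at the tin. I handed it in still held above the stand; `hand_in()` gives no verdict.

Last checks, all inside the limits:
- **Height:** the dish's underside is about 0.125 m above the stand's underside, so about 85 mm above its top. This comes from the arm's pose and the dish's dimensions.
- **Level and still:** the tool is vertical within 0.01°. The highest joint speed was under 0.001 rad/s.
- **Lip:** the lip's line passes within about 2 mm of the tin's centre. The lip direction seen by the camera was −74.2°, and −73.6° from the arm's pose.
- **Ball:** it lies within about 3 mm of the dish's middle in both the wrist and scene views.
- **Grip:** the gap is 16 mm, which matches the bar, with about 3.7 N of load and 40 N commanded grip.

Two measurements disagreed slightly:
- **Tin position:** the two views put the tin about 9 mm apart, nearly along the lip's line, so it does not affect the aim.
- **Bar direction:** the wrist view read about 2° off, because the ball's colour merged with the bar. I used the lip's direction instead.

I saw nothing else on the shelf moved, but only by looking at the pictures, not by measuring.

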